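Line up the mill parts in the bench square

TASK

Push the ring sieve along the worktop into the corner of the steel bench square until it touches both arms. Then push the spare rotor the same way until it touches both the square's long arm and the sieve, the sieve staying snug in its corner. Only push: neither part may be lifted or tipped, and leave the other things on the worktop where they are.

Things in the scene. Friction and masses are not known exactly. Their poses are not given: they have to be found in the camera images.
- square: L-shaped square of bare steel bar, fixed, 22 mm high, bars 14 mm thick, turned up to 0.2 rad. Origin: inner corner, at worktop height. The long arm's inner face runs along y from the origin 170 mm towards -y (robot's right), the short arm's along x, 90 mm towards -x (towards the robot). The parts belong between the arms, where x < 0 and y < 0.
- sieve: ring sieve: a round grey metal ring, open on top, 83 mm outside diameter, 36 mm high, 0.08 to 0.15 kg. Origin: centre of its underside; z up. Touching both arms, its origin is at about x = -41.5 mm, y = -41.5 mm of the square.
- rotor: spare rotor: solid grey toothed wheel with a low hub on top, 65 mm diameter over the teeth, 40 mm high (rim 33 mm), 0.2 to 0.4 kg. Origin: centre of its underside; z up. Touching the long arm and the sieve, its origin is about 33 mm from the arm's face and 74 mm from the sieve's origin: about x = -33 mm, y = -115 mm of the square.
- jar: bystander: glass jar with black cap, 61 mm diameter, 100 mm high, to the left of the sieve; origin under its centre
- vial: bystander: small glass vial with a white cap, 27 mm diameter, 76 mm high, beyond the right end of the square; origin under its centre
- cup: bystander: empty round foil cup, 38 mm diameter, 10 mm high, near the front edge; origin under its centre
- timer: bystander: white timer, 58 x 64 mm, 20 mm high, at the right beyond the rotor; origin under its centre
- tape: bystander: roll of tape lying flat, 82 mm diameter, 19 mm high, far left; origin under its centre
- spanner: bystander: flat spanner, 157 mm long, 6 mm high, at the left; origin under its centre
Things that resemble listed ones, but are neither listed nor needed, are in the scene too. What is shaped like the sieve but purple or red is not meant. Leave any blue look-alike of the rotor alone.

How it is judged:
On the way, in this order (a step that is already met when the one before it is completed fails the run):
1. the ring sieve is snug in the corner of the square (x of sieve in the frame of square between -0.0455 and -0.035 m and y of sieve in the frame of square between -0.0455 and -0.035 m and height (world z) of sieve below 0.004 m), for 0.2 s.
2. the rotor is against the long arm and the sieve (x of rotor in the frame of square between -0.0375 and -0.025 m and horizontal distance between rotor and sieve below 0.08 m and y of rotor in the frame of square below -0.09 m and height (world z) of rotor below 0.004 m), for 0.2 s.
At the end, for the whole second after the job is handed in: The ring sieve stands flat in the corner with at most about 4 mm of gap to either arm, the rotor stands flat beside it with at most about 4 mm of gap to the long arm and 6 mm to the sieve, both at rest (all of step 1 and all of step 2 and linear speed of each of sieve, rotor below 0.01 m/s); the robot touches nothing.
It fails at once if a part is lifted or carried (more than 6 mm) (height (world z) of any of sieve, rotor above 0.006 m).
It fails at once if a part is tipped (angle between any of sieve, rotor's own z axis and vertical above 0.2 rad).
It fails at once if a bystander is disturbed (moved more than 10 mm) (distance of any of jar, vial, cup, timer, tape, spanner from where it was at the start of the episode above 0.01 m).
It also fails if it takes over 61 s, if anything falls off the work surface, if the arm or the gripper's body presses on something with over 40 N, if the wrist force passes 120 N, or if a joint passes its speed limit or range.

ROBOT

A 6-joint arm with a two-finger parallel gripper is mounted at the origin on a cart in front of the work surface, level with it; the furniture and walls round the work are solid. World frame = base frame: x ahead of the robot, y to its left, z up, the work surface at z = 0. Lengths are in m, angles in rad, forces in N, time in s.
With the tool pointing down it reaches from about 0.375 to 0.9 m from the base axis. Payload 3.1 kg.
Tool frame: the origin (TCP) lies at the very end of the fingers, on their centre line; the grasp point (between the pads) lies 19 mm behind it; z points along the fingers, y is the line along which they close (so a half turn about z gives the same grasp; the last joint's range is limited). The gripper opens to 87 mm and grips with 3 to 60 N. Pads are 19 mm wide; open, the fingers measure 117 mm over their backs; the gripper's body (75 mm by 190 mm) begins 51 mm behind the grasp point.
Start: joints at [1.107, 0.527, 1.433, -0, 1.181, -0.178], TCP at [0.176, 0.6, 0.223] pointing down, gripper open.
Joint ranges: [-3.08, 3.08], [-0.75, 2.2], [0.22, 2.44], [-1.43, 4.57], [0, 2.65], [-2.85, 2.85]. Speed limits (rad/s): [2.79, 2.79, 3.14, 3.14, 3.14, 3.14].

INTERFACE

Orientations are given as a unit quaternion [x, y, z, w].
In Python, from rig import robot gives the robot as it stands. The module is installed in compiled form; this text tells all that it offers.
- The arm moves only by the tool servo_tool, never from a script. Its argument "rows" is one flat list of numbers, 5 for each row, row after row: the closure, from -1 (fully open) to 1 (shut), so that 0 is half open, then the shift along the tool's x, y, z in m, then the turn about the tool's z in degrees. A call has 1 to 5 rows; each row shifts and turns the commanded pose from where the row before left it, along the tool's axes as they then stand; what a row does not reach is not made up. A row lasts 1/12 s, in which the tool goes at most 41.7 mm and 7.16 degrees, less where a joint would pass 70% of its speed; a pose out of reach is approached as far as the arm can. A call with a gripper value outside its range is refused whole. The fingers move at their own pace and stop on an object; "newtons" is the grip in N (left out, the last holds). Time passes only in rows, so rows that do not move let the fingers close. It gives the time, the measured TCP pose, the force, the opening and the grip force at its end, in the units of the state.
- robot.get_obs(): the state, without advancing time (a new reading comes with each control period).
- robot.camera(name): name is "scene" or "side" or "wrist"; returns a dict with "pixels" (400x640x3 uint8, red, green, blue), "intrinsics" (3x3 intrinsics, pixels), "rvec" (rotation vector, rad) and "tvec" (3), from world to camera coordinates, as OpenCV has them; the wrist camera has in their place "mount" (4x4, takes a point from camera to tool coordinates, whose origin is the TCP and whose axes are the flange's). Camera axes: x right, y down, z forward; pixel columns grow to the right and rows downward; lengths in m; the calibration is good to about 2 mm. A picture is of the moment at which its call begins: read the wrist's pose just before it. There is no depth.
- robot.hand_in(): hands the job in; it is judged then, once.
Trained networks look in a picture, given as the dict that the camera call returned (one of the last four; its "shot" number tells which), for a name from the list of things; names that differ only in an ending like _2 or _b are one class to them, and where a whole thing is asked for, a point or a joint stands for the part that bears it (a point fixed in the world has none). Each returns a list of dicts, best first, with "score" (0 to 1); they miss things now and then, are a little off and sometimes report something else, mostly with a low value. They report only what shows in the picture. A call takes as long as a camera call. They do not tell look-alikes from the thing itself.
- robot.spot_in(picture, query): "at" ([x, y, z] in m, in world coordinates, good to about 4 mm: the middle of the surface that is visible of it).
- robot.outline_of(picture, query): "region" (400x640 bool, what is visible of it).
- robot.place_of(picture, query): "at" ([x, y, z] in m, in world coordinates, good to about 4 mm: a listed point, or the origin of a listed thing).
The state is a dict: "time": time; "q": joint angles; "joint_velocities": joint speeds; "joint_torque": joint torques, N m; "position": TCP position; "tool_rot": TCP orientation; "ft_force": force on the tool from outside, world axes, zero at the start; "moment": the same for the moment, N m; "grip_width": finger opening in m; "grip_force": force on a finger pad.
Only numpy, scipy, OpenCV 4.12 (cv2) and the standard library are available. Lean on these libraries where they do the work, as an engineer would, in place of code of your own. Each camera call takes 0.05 s, during which the arm holds its last target. There are 200 camera calls.

## Working session

There is one attempt and no reset: what is moved stays moved. The work goes in short steps, Python scripts to look and compute and a tool call to move; the robot and the scene stay as the last step left them, time stands still between calls to the robot, and variables do not carry over. Pictures are saved under pics/ and viewed, at most 10 in all, crops included, and the job is handed in when it is done.

Besides the shell and the picture viewer there is one more tool, called by a JSON object that holds its "fn" and its "kwargs". servo_tool: Moves the arm, as the interface text tells. Its arguments: {"type":"object","properties":{"rows":{"type":"array","items":{"type":"number"}},"newtons":{"type":"number"}},"required":["rows"]}

```bash
mkdir -p pics
cat > h.py <<'E'
from rig import robot
import cv2, numpy as np
E
python3 - <<'E'
from h import *
o=robot.get_obs(); print({k:np.round(o[k],3).tolist() for k in ('time','position','tool_rot','grip_width')})
for c in('scene','side'):
    p=robot.camera(c); cv2.imwrite(f'pics/{c}0.png',p['pixels'][:,:,::-1])
    for n in('square','sieve','rotor','jar','vial','cup','timer','tape','spanner'):
        K=p['intrinsics']
        for r in robot.place_of(p,n)[:4]:
            uv=cv2.projectPoints(np.array([r['at']]),np.array(p['rvec']),np.array(p['tvec']),np.array(K),None)[0].ravel()
            print(c,n,np.round(r['at'],3),round(r['score'],2),uv.round())
E
```

```text
{'time': 0.0, 'position': [0.175, 0.599, 0.222], 'tool_rot': [0.142, 0.99, -0.001, -0.0], 'grip_width': 0.087}
scene square [0.666 0.136 0.002] 0.89 [300. 181.]
scene sieve [0.594 0.237 0.   ] 0.79 [260. 190.]
scene sieve [ 0.588 -0.234  0.002] 0.68 [414. 229.]
scene sieve [ 0.503 -0.013 -0.002] 0.67 [330. 233.]
scene rotor [ 0.454 -0.201  0.   ] 0.97 [392. 263.]
scene rotor [ 0.497 -0.323  0.002] 0.81 [441. 261.]
scene jar [0.452 0.172 0.004] 0.85 [261. 229.]
scene vial [ 0.672 -0.128 -0.   ] 0.5 [384. 200.]
scene cup [ 0.382 -0.129  0.002] 0.64 [358. 277.]
scene timer [ 0.606 -0.366 -0.002] 0.62 [463. 236.]
scene timer [ 0.456 -0.198  0.   ] 0.2 [391. 262.]
scene tape [0.416 0.403 0.   ] 0.85 [182. 220.]
scene spanner [0.441 0.289 0.002] 0.6 [222. 223.]
side square [0.665 0.138 0.002] 0.61 [325. 274.]
side sieve [ 0.5   -0.011 -0.002] 0.85 [322. 195.]
side sieve [ 0.586 -0.234 -0.004] 0.8 [243. 172.]
side sieve [0.588 0.234 0.001] 0.63 [376. 275.]
side rotor [ 0.5   -0.323  0.001] 0.78 [243. 137.]
side rotor [ 0.454 -0.197 -0.   ] 0.6 [285. 150.]
side jar [0.456 0.174 0.   ] 0.73 [387. 224.]
side vial [ 0.609 -0.363  0.   ] 0.71 [206. 152.]
side vial [ 0.67  -0.133 -0.   ] 0.53 [246. 211.]
side cup [0.669 0.137 0.   ] 0.69 [324. 275.]
side cup [ 0.382 -0.125 -0.005] 0.56 [319. 148.]
side timer [ 0.611 -0.367  0.003] 0.86 [205. 151.]
side tape [0.418 0.4   0.003] 0.81 [473. 266.]
side spanner [ 0.383 -0.128 -0.004] 0.63 [318. 148.]
side spanner [0.446 0.293 0.002] 0.55 [429. 248.]
side spanner [0.663 0.137 0.003] 0.31 [325. 273.]
```

View pics/scene0.png

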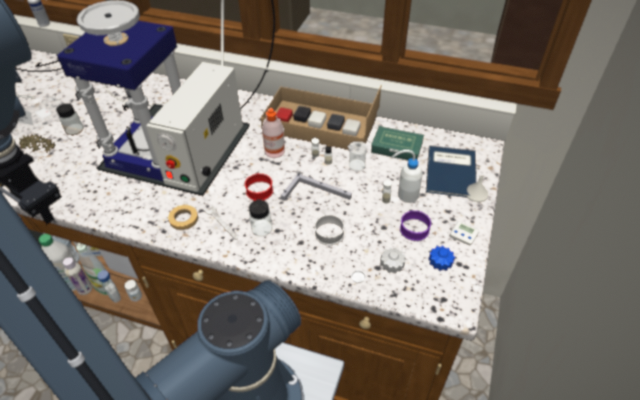

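Run:
```python
import cv2
a=cv2.imread('pics/scene0.png');b=cv2.imread('pics/side0.png')
cv2.imwrite('pics/crop.png',cv2.vconcat([cv2.resize(a[150:300,230:490],(780,300*3//2),interpolation=2)[:300*3//2],]))
cv2.imwrite('pics/crop2.png',cv2.resize(b[110:300,190:450],(780,570),interpolation=2))
```

```text
(no output)
```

View pics/crop2.png

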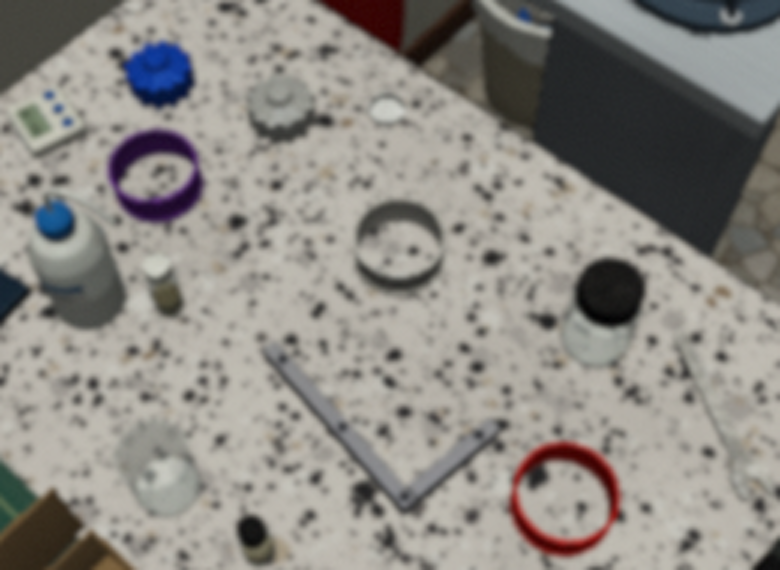

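View pics/crop.png

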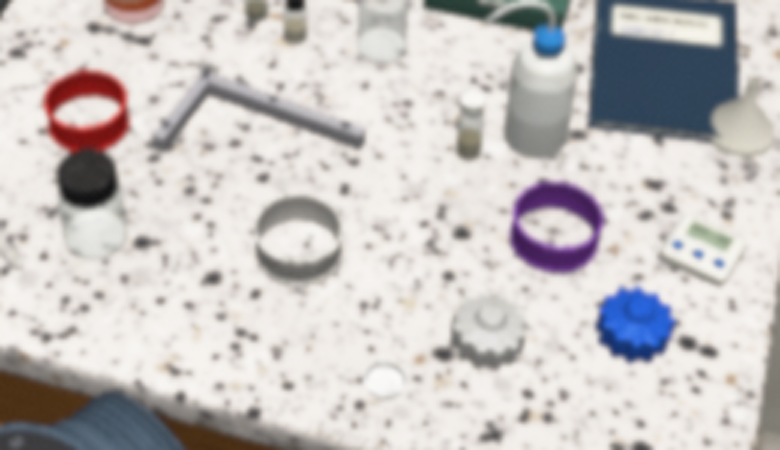

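The first picture shows three rings: red (260,188), purple (415,226) and grey (329,230). It shows two rotors: grey (392,260) and blue (441,258). By the description I choose the grey ring at about (0.501,-0.012) and the grey rotor at about (0.454,-0.199), and the crops confirm both. The square's corner is at (300,181).

Next I fit the square's pose and refine the two parts.

```bash
cat >> h.py <<'E'
from scipy.optimize import minimize
def hull(p,P):
    m=np.zeros((400,640),np.uint8)
    uv=cv2.projectPoints(np.array(P,float),np.array(p['rvec']),np.array(p['tvec']),np.array(p['intrinsics']),None)[0]
    cv2.fillConvexPoly(m,cv2.convexHull((uv*16).round().astype(np.int32)),1,cv2.LINE_8,4); return m
def box(x0,x1,y0,y1,h): return [(x,y,z) for x in(x0,x1) for y in(y0,y1) for z in(0,h)]
def L(p,v):
    c,s=np.cos(v[2]),np.sin(v[2]); T=lambda P:[(v[0]+c*x-s*y,v[1]+s*x+c*y,z) for x,y,z in P]
    return hull(p,T(box(0,.014,-.17,.014,.022)))|hull(p,T(box(-.09,.014,0,.014,.022)))
def iou(a,b): return (a&b).sum()/max((a|b).sum(),1)
def cyl(r,h): return lambda p,v:hull(p,[(v[0]+r*np.cos(t),v[1]+r*np.sin(t),z) for t in np.arange(0,6.28,.1) for z in(0,h)])
def fit(ps,name,model,v0,d):
    "mask fit over pictures; fills holes of outline"
    M=[]
    for p in ps:
        best=max(robot.outline_of(p,name),key=lambda r:iou(np.uint8(r['region']),model(p,v0)),default=None)
        if best is None: continue
        m=np.uint8(best['region'])
        if name!='square':
            c=cv2.findContours(m,0,2)[0]; m=m*0; cv2.drawContours(m,c,-1,1,-1)
        M.append((p,m))
    best=None
    for k in range(3):
        f=lambda u:-sum(iou(m,model(p,v0+u*d)) for p,m in M)
        S=np.vstack([np.zeros(len(d)),np.eye(len(d))*(1,-1,.5)[k]])
        r=minimize(f,np.zeros(len(d)),method='Nelder-Mead',options=dict(initial_simplex=S))
        v0=v0+r.x*d
    return v0,[round(iou(m,model(p,v0)),2) for p,m in M]
def tosq(s,p):
    d=np.array(p[:2])-s[:2]; c,q=np.cos(s[2]),np.sin(s[2]); return np.array([c*d[0]+q*d[1],-q*d[0]+c*d[1]])
E
python3 - <<'E'
from h import *
ps=[robot.camera(c) for c in('scene','side')]
for q in (ps,ps[:1],ps[1:]):
    s=fit(q,'square',L,np.array([.666,.137,-.1 if 0 else 0.]),np.array([.008,.008,.1])); print(s)
    if q is ps: np.save('sq.npy',s[0]); S=s[0]
    for n,m,v in(('sieve',cyl(.0415,.036),[.501,-.012]),('rotor',cyl(.032,.034),[.454,-.199])):
        r=fit(q,n,m,np.array(v),np.array([.006,.006])); print(n,r,tosq(S,r[0]))
c,s=np.cos(S[2]),np.sin(S[2])
for t in((-.0415,-.0415),(-.033,-.115)): print(S[0]+c*t[0]-s*t[1],S[1]+s*t[0]+c*t[1])
# bottle
uv=np.array([[[190+80/3,110+322/3]]]);p=ps[1];K=p['intrinsics'];R=cv2.Rodrigues(np.array(p['rvec']))[0]
d=R.T@np.linalg.solve(K,[uv[0,0,0],uv[0,0,1],1]);o=-R.T@np.array(p['tvec']);print('bottle base front',o-d*o[2]/d[2])
E
```

```text
(array([ 0.66313123,  0.14013555, -0.12610785]), [np.float64(0.79), np.float64(0.83)])
sieve (array([ 0.49860958, -0.01068215]), [np.float64(0.94), np.float64(0.95)]) [-0.14424624 -0.17031256]
rotor (array([ 0.44939291, -0.202309  ]), [np.float64(0.84), np.float64(0.79)]) [-0.16897043 -0.36660787]
(array([ 0.66740308,  0.13939289, -0.14231374]), [np.float64(0.81)])
sieve (array([ 0.49879553, -0.01151008]), [np.float64(0.95)]) [-0.14395764 -0.17111053]
rotor (array([ 0.45366602, -0.20098047]), [np.float64(0.84)]) [-0.16489835 -0.36475244]
(array([ 0.66396322,  0.13981433, -0.14208871]), [np.float64(0.84)])
sieve (array([ 0.49708997, -0.00992358]), [np.float64(0.96)]) [-0.1458492  -0.16975115]
rotor (array([ 0.45360035, -0.19606039]), [np.float64(0.79)]) [-0.16558232 -0.35987969]
0.6167411642169734 0.10418471734772405
0.6159292863856854 0.03019930760778232
bottle base front [ 0.73202199 -0.17789198  0.        ]
```

{"fn": "servo_tool", "kwargs": {"rows": [0, -0.0225, -0.0276, 0, 0, 0, -0.0225, -0.0276, 0, 0, 0, -0.0225, -0.0276, 0, 0, 0, -0.0225, -0.0276, 0, 0, 0, -0.0225, -0.0276, 0, 0]}}

```text
time: 2.12
position: [0.2451, 0.4344, 0.2227]
tool_rot: [0.142, 0.99, 0.0, 0.0]
ft_force: [0.2, 0.6, 0.2]
grip_width: 0.0612
grip_force: 0.0
```

{"fn": "servo_tool", "kwargs": {"rows": [0, -0.0225, -0.0276, 0, 0, 0, -0.0225, -0.0276, 0, 0, 0, -0.0225, -0.0276, 0, 0, 0, -0.0225, -0.0276, 0, 0, 0, -0.0225, -0.0276, 0, 0]}}

```text
time: 2.53
position: [0.3144, 0.2703, 0.2229]
tool_rot: [0.142, 0.99, 0.0, 0.0]
ft_force: [0.3, 0.2, -0.3]
grip_width: 0.0439
grip_force: 0.0
```

{"fn": "servo_tool", "kwargs": {"rows": [0, -0.0225, -0.0276, 0, 0, 0, -0.0225, -0.0276, 0, 0, 0, -0.0225, -0.0276, 0, 0, 0, -0.0225, -0.0276, 0, 0, 0, -0.0225, -0.0276, 0, 0]}}

```text
time: 2.95
position: [0.3837, 0.106, 0.2229]
tool_rot: [0.142, 0.99, 0.0, 0.001]
ft_force: [1.2, 0.7, -0.1]
grip_width: 0.0437
grip_force: 0.0
```

{"fn": "servo_tool", "kwargs": {"rows": [0, -0.0225, -0.0276, 0, 0, 0, -0.0225, -0.0276, 0, 0, 0, -0.0225, -0.0276, 0, 0, 0, -0.0225, -0.0276, 0, 0, 0, -0.0225, -0.0276, 0, 0]}}

```text
time: 3.37
position: [0.4529, -0.0583, 0.2228]
tool_rot: [0.142, 0.99, 0.0, 0.0]
ft_force: [0.4, -0.2, 0.2]
grip_width: 0.0434
grip_force: 0.0
```

{"fn": "servo_tool", "kwargs": {"rows": [0, 0, 0, 0, 7.1, 0, 0, 0, 0, 7.1, 0, 0, 0, 0, 7.1, 0, 0, 0, 0, 7.1, 0, 0, 0, 0, 7.1]}}

```text
time: 3.78
position: [0.4524, -0.0567, 0.2227]
tool_rot: [0.44, 0.898, 0.0, 0.0]
ft_force: [0.3, 0.1, -0.3]
grip_width: 0.0435
grip_force: 0.0
```

{"fn": "servo_tool", "kwargs": {"rows": [0, 0, 0, 0, 7.1, 0, 0, 0, 0, 7.1, 0, 0, 0, 0, 7.1, 0, 0, 0, 0, 7.1, 0, 0, 0, 0, 7.1]}}

```text
time: 4.2
position: [0.4525, -0.0564, 0.2227]
tool_rot: [0.693, 0.721, 0.0, 0.0]
ft_force: [-0.4, -0.5, -0.2]
grip_width: 0.0436
grip_force: 0.0
```

{"fn": "servo_tool", "kwargs": {"rows": [0, 0, 0, 0, 7.1, 0, 0, 0, 0, 7.1, 0, 0, 0, 0, 7.1, 0, 0, 0, 0, 7.1, 0, 0, 0, 0, 7.1]}}

```text
time: 4.62
position: [0.4524, -0.0564, 0.2227]
tool_rot: [0.88, 0.476, 0.0, 0.0]
ft_force: [0.0, -1.2, -0.4]
grip_width: 0.0433
grip_force: 0.0
```

{"fn": "servo_tool", "kwargs": {"rows": [0, 0, 0, 0, 7.1, 0, 0, 0, 0, 6.3, 0, 0, 0, 0, 0]}}

```text
time: 4.87
position: [0.4525, -0.0565, 0.2227]
tool_rot: [0.928, 0.372, 0.0, 0.0]
ft_force: [-0.3, -0.3, 0.2]
grip_width: 0.0437
grip_force: 0.0
```

{"fn": "servo_tool", "kwargs": {"rows": [0, 0, 0, 0.035, 0, 0, 0, 0, 0.035, 0, 0, 0, 0, 0.035, 0, 0, 0, 0, 0.035, 0, 0, 0, 0, 0.035, 0]}}

```text
time: 5.28
position: [0.453, -0.0566, 0.0465]
tool_rot: [0.927, 0.374, 0.001, 0.001]
ft_force: [1.5, -0.5, 0.5]
grip_width: 0.0433
grip_force: 0.0
```

{"fn": "servo_tool", "kwargs": {"rows": [0, 0, 0, 0.02, 0, 0, 0, 0, 0.015, 0, 0, 0.008, 0, 0, 0, 0, 0.008, 0, 0, 0, 0, 0.006, 0, 0, 0]}}

```text
time: 5.7
position: [0.4698, -0.0408, 0.0133]
tool_rot: [0.928, 0.374, 0.001, 0.001]
ft_force: [-0.0, -0.4, -0.7]
grip_width: 0.0433
grip_force: 0.4
```

{"fn": "servo_tool", "kwargs": {"rows": [0, 0.008, 0, 0, 0, 0, 0.008, 0, 0, 0, 0, 0.008, 0, 0, 0, 0, 0.008, 0, 0, 0, 0, 0.008, 0, 0, 0]}}

```text
time: 6.12
position: [0.498, -0.0128, 0.013]
tool_rot: [0.928, 0.373, 0.0, 0.0]
ft_force: [-0.3, -0.4, -0.5]
grip_width: 0.0436
grip_force: 0.4
```

{"fn": "servo_tool", "kwargs": {"rows": [0, 0.008, 0, 0, 0, 0, 0.008, 0, 0, 0, 0, 0.008, 0, 0, 0, 0, 0.008, 0, 0, 0, 0, 0.008, 0, 0, 0]}}

```text
time: 6.53
position: [0.5263, 0.0147, 0.0126]
tool_rot: [0.928, 0.373, -0.0, -0.0]
ft_force: [-0.9, -1.2, 1.5]
grip_width: 0.0432
grip_force: 0.9
```

{"fn": "servo_tool", "kwargs": {"rows": [0, 0.008, 0, 0, 0, 0, 0.008, 0, 0, 0, 0, 0.008, 0, 0, 0, 0, 0.008, 0, 0, 0, 0, 0.008, 0, 0, 0]}}

```text
time: 6.95
position: [0.5554, 0.0424, 0.0125]
tool_rot: [0.928, 0.373, -0.0, -0.0]
ft_force: [-1.0, -1.6, 1.6]
grip_width: 0.0431
grip_force: 1.0
```

Run:
```python
from h import *
ps=[robot.camera(c) for c in('scene','side')]
for p in ps:
  for r in robot.place_of(p,'sieve')[:4]: print(np.round(r['at'],3),round(r['score'],2))
cv2.imwrite('pics/a.png',cv2.vconcat([cv2.resize(p['pixels'][a:a+150,200:460,::-1],(520,300)) for p,a in zip(ps,(140,140))]))
```

```text
[ 0.587 -0.238  0.001] 0.9
[ 0.592  0.24  -0.002] 0.87
[ 0.588  0.074 -0.001] 0.63
[0.589 0.076 0.001] 0.84
[ 0.589  0.235 -0.001] 0.68
[ 0.589 -0.236 -0.001] 0.59
```

View pics/a.png

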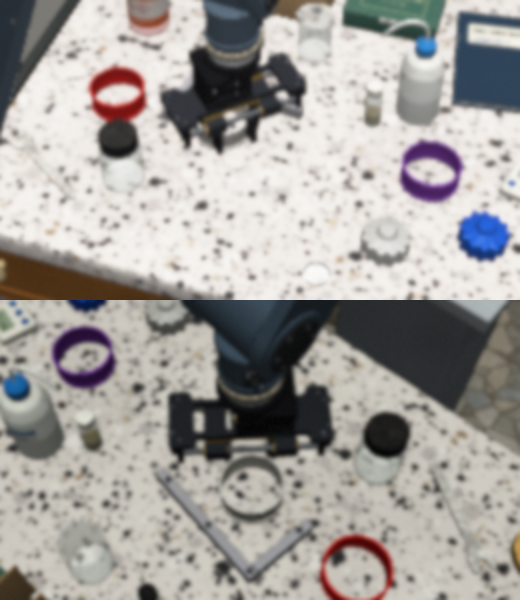

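The side view shows the ring cradled by both fingers at composite pixel (252,488), with the corner ahead at (250,575). I'll keep going and watch the force.

{"fn": "servo_tool", "kwargs": {"rows": [0, 0.007, 0, 0, 0, 0, 0.007, 0, 0, 0, 0, 0.006, 0, 0, 0, 0, 0.005, 0, 0, 0, 0, 0.004, 0, 0, 0]}}

```text
time: 7.57
position: [0.5764, 0.0624, 0.0125]
tool_rot: [0.928, 0.373, 0.0, 0.0]
ft_force: [-0.7, -0.7, -0.7]
grip_width: 0.0434
grip_force: 0.4
```

{"fn": "servo_tool", "kwargs": {"rows": [0, 0.002, 0, 0, 0, 0, 0.002, 0, 0, 0, 0, 0.002, 0, 0, 0]}}

```text
time: 7.82
position: [0.58, 0.0662, 0.0125]
tool_rot: [0.928, 0.373, -0.0, -0.0]
ft_force: [-0.4, -1.0, -0.7]
grip_width: 0.0435
grip_force: 0.4
```

Run:
```python
from h import *
S=np.array([.665,.1395,-.14])
for p in [robot.camera(c) for c in('scene','side')]:
  for r in robot.place_of(p,'sieve')[:4]: print(np.round(r['at'],3),round(r['score'],2),tosq(S,r['at']))
```

```text
[ 0.585 -0.237  0.002] 0.95 [-0.02710329 -0.38383755]
[0.592 0.235 0.   ] 0.84 [-0.08606404  0.08471925]
[ 0.612  0.096 -0.001] 0.46 [-0.04655355 -0.05089418]
[ 0.585 -0.232 -0.001] 0.84 [-0.02695302 -0.37917092]
[0.59  0.236 0.002] 0.71 [-0.08737923  0.08473589]
[ 0.612  0.099 -0.   ] 0.56 [-0.04687181 -0.04720247]
```

{"fn": "servo_tool", "kwargs": {"rows": [0, 0.002, 0, 0, 0, 0, 0.002, 0, 0, 0, 0, 0, 0, 0, 0]}}

```text
time: 8.27
position: [0.5833, 0.069, 0.0126]
tool_rot: [0.928, 0.373, 0.0, 0.0]
ft_force: [0.2, -0.9, 0.3]
grip_width: 0.0434
grip_force: 0.3
```

{"fn": "servo_tool", "kwargs": {"rows": [0, 0.0015, 0, 0, 0, 0, 0.0015, 0, 0, 0, 0, 0, 0, 0, 0]}}

```text
time: 8.52
position: [0.5854, 0.0711, 0.0126]
tool_rot: [0.928, 0.373, 0.0, 0.0]
ft_force: [-0.2, -0.7, 0.2]
grip_width: 0.0436
grip_force: 0.3
```

{"fn": "servo_tool", "kwargs": {"rows": [0, 0.0015, 0, 0, 0, 0, 0.0015, 0, 0, 0, 0, 0, 0, 0, 0]}}

```text
time: 8.77
position: [0.5875, 0.073, 0.0125]
tool_rot: [0.928, 0.373, -0.0, 0.0]
ft_force: [-0.4, -1.0, -1.0]
grip_width: 0.0436
grip_force: 0.6
```

{"fn": "servo_tool", "kwargs": {"rows": [0, 0.001, 0, 0, 0, 0, 0.001, 0, 0, 0, 0, 0, 0, 0, 0]}}

```text
time: 9.02
position: [0.5878, 0.0735, 0.0125]
tool_rot: [0.928, 0.373, -0.001, 0.0]
ft_force: [-2.9, -5.1, 1.8]
grip_width: 0.0434
grip_force: 2.6
```

{"fn": "servo_tool", "kwargs": {"rows": [0, 0.001, 0, 0, 0, 0, 0.001, 0, 0, 0, 0, 0, 0, 0, 0]}}

```text
time: 9.27
position: [0.588, 0.0738, 0.0125]
tool_rot: [0.928, 0.374, -0.003, 0.0]
ft_force: [-4.9, -9.7, 3.1]
grip_width: 0.0436
grip_force: 4.7
```

Run:
```python
from h import *
S=np.array([.665,.1395,-.14])
ps=[robot.camera(c) for c in('scene','side')]
for p in ps:
  for r in robot.place_of(p,'sieve')[:4]: print(np.round(r['at'],3),round(r['score'],2),tosq(S,r['at']))
cv2.imwrite('pics/b.png',cv2.resize(ps[1]['pixels'][180:300,260:400,::-1],(700,600),interpolation=2))
```

```text
[ 0.623  0.106 -0.001] 0.75 [-0.03714167 -0.03957002]
[ 0.585 -0.235  0.002] 0.55 [-0.02739633 -0.38175809]
[0.587 0.237 0.004] 0.92 [-0.09040435  0.08542045]
[ 0.59  -0.232  0.   ] 0.73 [-0.02299081 -0.37790564]
[ 0.621  0.105 -0.   ] 0.64 [-0.03903838 -0.04044323]
```

View pics/b.png

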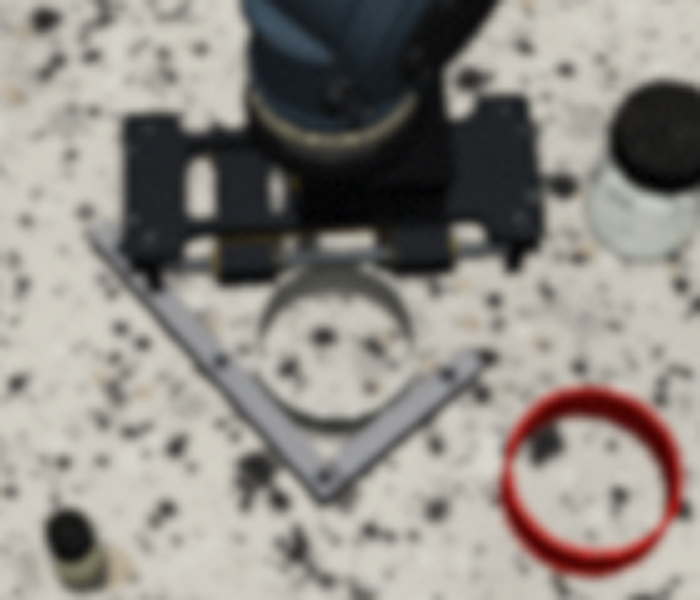

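The ring at (335,340) in the crop touches both bars, and both force components agree. I'm backing off and going to the rotor.

{"fn": "servo_tool", "kwargs": {"rows": [0, -0.003, 0, 0, 0, 0, -0.007, 0, 0, 0, 0, -0.01, 0, 0, 0, 0, -0.015, 0, 0, 0, 0, -0.015, 0, 0, 0]}}

```text
time: 9.88
position: [0.5539, 0.041, 0.0126]
tool_rot: [0.928, 0.373, 0.001, 0.0]
ft_force: [0.4, 0.2, 0.1]
grip_width: 0.0432
grip_force: 0.0
```

{"fn": "servo_tool", "kwargs": {"rows": [0.12, 0, 0, -0.03, 0, 0.12, 0, 0, -0.03, 0, 0.12, 0, 0, -0.03, 0, 0.12, 0, 0, -0.03, 0, 0.12, 0, 0, -0.03, 0]}}

```text
time: 10.3
position: [0.5535, 0.0411, 0.1638]
tool_rot: [0.928, 0.373, 0.0, -0.0]
ft_force: [0.8, -1.0, -0.3]
grip_width: 0.0388
grip_force: 0.0
```

{"fn": "servo_tool", "kwargs": {"rows": [0.12, -0.0297, 0.0114, 0, 0, 0.12, -0.0297, 0.0114, 0, 0, 0.12, -0.0297, 0.0114, 0, 0, 0.12, -0.0297, 0.0114, 0, 0, 0.12, -0.0297, 0.0114, 0, 0]}}

```text
time: 10.72
position: [0.4854, -0.1037, 0.1627]
tool_rot: [0.928, 0.373, 0.0, 0.0]
ft_force: [0.1, -0.1, -0.4]
grip_width: 0.0389
grip_force: 0.0
```

{"fn": "servo_tool", "kwargs": {"rows": [0.12, -0.0297, 0.0114, 0, 0, 0.12, -0.0297, 0.0114, 0, 0, 0.12, -0.0297, 0.0114, 0, 0, 0.12, -0.0297, 0.0114, 0, 0, 0.12, -0.0297, 0.0114, 0, 0]}}

```text
time: 11.13
position: [0.4175, -0.2477, 0.1626]
tool_rot: [0.928, 0.373, 0.0, 0.0]
ft_force: [0.9, -0.1, -0.2]
grip_width: 0.0381
grip_force: 0.0
```

{"fn": "servo_tool", "kwargs": {"rows": [0.12, 0, 0, 0, -4.6, 0.12, 0, 0, 0, -4.6, 0.12, 0, 0, 0, 0]}}

```text
time: 11.38
position: [0.4179, -0.2472, 0.1625]
tool_rot: [0.895, 0.446, 0.0, -0.0]
ft_force: [-0.2, -0.1, 0.4]
grip_width: 0.0382
grip_force: 0.0
```

Run:
```python
from h import *
ps=[robot.camera(c) for c in('scene','side')]
for q in(ps,ps[:1],ps[1:]):
    S=fit(q,'square',L,np.array([.667,.14,-.14]),np.array([.005,.005,.05]));print(S)
    r=fit(q,'sieve',cyl(.0415,.036),np.array([.6203,.1048]),np.array([.005,.005])); print(r,tosq([.667,.14,-.14],r[0]),tosq(S[0],r[0]))
for p in ps:
  for n in('sieve','rotor'):
    for r in robot.place_of(p,n)[:4]: print(n,np.round(r['at'],3),round(r['score'],2))
cv2.imwrite('pics/c.png',cv2.resize(ps[1]['pixels'][120:300,200:440,::-1],(800,600),interpolation=2))
```

```text
(array([ 0.6644583 ,  0.14014689, -0.13659462]), [np.float64(0.45), np.float64(0.8)])
(array([0.62030309, 0.10469092]), [np.float64(0.87), np.float64(0.88)]) [-0.04131289 -0.04147985] [-0.03891588 -0.04113834]
(array([ 0.66312373,  0.13801276, -0.15259072]), [np.float64(0.48)])
(array([0.6198216 , 0.10639719]), [np.float64(0.88)]) [-0.04202777 -0.03985746] [-0.03799344 -0.0378301 ]
(array([ 0.6635593 ,  0.13931144, -0.1298911 ]), [np.float64(0.78)])
(array([0.61714631, 0.10321095]), [np.float64(0.88)]) [-0.04423226 -0.04338584] [-0.04134604 -0.04180808]
sieve [ 0.624  0.104 -0.001] 0.62
sieve [ 0.593  0.237 -0.003] 0.61
sieve [ 0.585 -0.233  0.004] 0.4
rotor [ 0.496 -0.322 -0.   ] 0.83
rotor [ 0.457 -0.2    0.004] 0.6
sieve [0.587 0.233 0.003] 0.93
sieve [ 0.588 -0.235 -0.003] 0.78
sieve [0.619 0.104 0.001] 0.64
sieve [0.458 0.172 0.001] 0.38
rotor [ 0.499 -0.326 -0.001] 0.91
rotor [ 0.455 -0.196 -0.   ] 0.77
```

View pics/c.png

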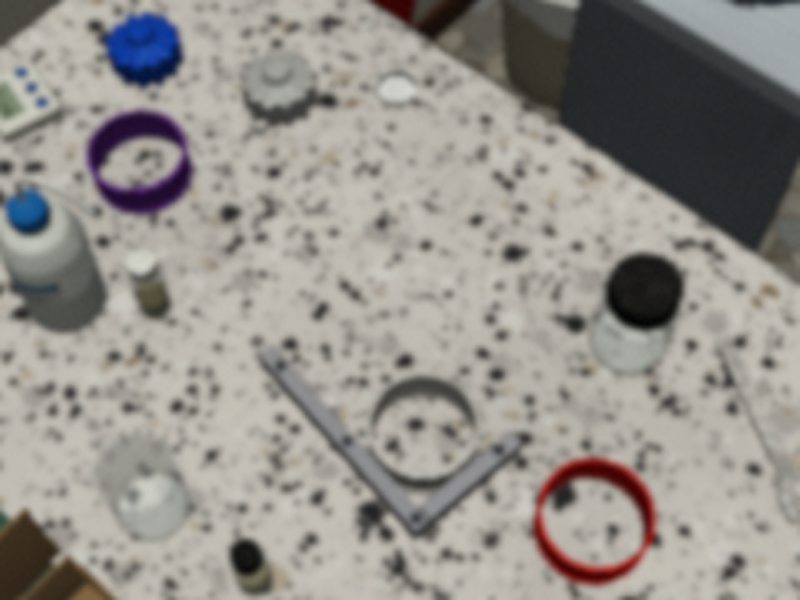

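The sieve at (425,430) touches both bars, and the rotor at (278,85) stands clear, so I'm descending behind it to push.

{"fn": "servo_tool", "kwargs": {"rows": [0.12, 0, 0, 0.03, 0, 0.12, 0, 0, 0.03, 0, 0.12, 0, 0, 0.03, 0, 0.12, 0, 0, 0.03, 0, 0.12, 0, 0, 0.027, 0]}}

```text
time: 12.5
position: [0.4186, -0.2467, 0.0141]
tool_rot: [0.895, 0.446, 0.0, 0.0]
ft_force: [0.3, -0.2, 0.1]
grip_width: 0.0383
grip_force: 0.0
```

{"fn": "servo_tool", "kwargs": {"rows": [0.12, 0.008, 0, 0, 0, 0.12, 0.008, 0, 0, 0, 0.12, 0.005, 0, 0, 0, 0.12, 0.005, 0, 0, 0, 0.12, 0.006, 0, 0, 0]}}

```text
time: 12.92
position: [0.4393, -0.2215, 0.0174]
tool_rot: [0.895, 0.446, 0.001, 0.002]
ft_force: [-1.3, -0.9, 0.1]
grip_width: 0.0379
grip_force: 1.0
```

{"fn": "servo_tool", "kwargs": {"rows": [0.12, 0.009, 0, 0, 0, 0.12, 0.009, 0, 0, 0, 0.12, 0.009, 0, 0, 0, 0.12, 0.009, 0, 0, 0, 0.12, 0.009, 0, 0, 0]}}

```text
time: 13.33
position: [0.4655, -0.1844, 0.0158]
tool_rot: [0.895, 0.446, 0.0, 0.0]
ft_force: [-0.8, -2.9, 1.8]
grip_width: 0.0378
grip_force: 1.3
```

{"fn": "servo_tool", "kwargs": {"rows": [0.12, 0.009, 0, 0, 0, 0.12, 0.009, 0, 0, 0, 0.12, 0.009, 0, 0, 0, 0.12, 0.009, 0, 0, 0, 0.12, 0.009, 0, 0, 0]}}

```text
time: 13.75
position: [0.4924, -0.1484, 0.0155]
tool_rot: [0.895, 0.446, -0.0, -0.0]
ft_force: [-2.6, -2.5, 1.9]
grip_width: 0.0384
grip_force: 1.7
```

{"fn": "servo_tool", "kwargs": {"rows": [0.12, 0.009, 0, 0, 0, 0.12, 0.009, 0, 0, 0, 0.12, 0.009, 0, 0, 0, 0.12, 0.009, 0, 0, 0, 0.12, 0.009, 0, 0, 0]}}

```text
time: 14.17
position: [0.5195, -0.1125, 0.0155]
tool_rot: [0.895, 0.446, -0.0, -0.0]
ft_force: [-1.1, -3.3, 1.9]
grip_width: 0.0385
grip_force: 1.6
```

{"fn": "servo_tool", "kwargs": {"rows": [0.12, 0.009, 0, 0, 0, 0.12, 0.009, 0, 0, 0, 0.12, 0.009, 0, 0, 0, 0.12, 0.009, 0, 0, 0, 0.12, 0.006, 0, 0, 0]}}

```text
time: 14.58
position: [0.5451, -0.0787, 0.0155]
tool_rot: [0.895, 0.446, 0.0, -0.0]
ft_force: [-0.7, -2.4, 2.4]
grip_width: 0.0383
grip_force: 1.5
```

Run:
```python
from h import *
S=np.array([.6665,.14,-.14]);print(robot.get_obs()['position'],robot.get_obs()['ft_force'])
for p in [robot.camera(c) for c in('scene','side')]:
  for r in robot.place_of(p,'rotor')[:4]: print(np.round(r['at'],3),round(r['score'],2),tosq(S,r['at']))
```

```text
[ 0.54509209 -0.07873553  0.01551251] [-0.66057366 -2.42759202  2.36009948]
[ 0.497 -0.324  0.001] 0.97 [-0.10296668 -0.48329687]
[ 0.564 -0.049  0.001] 0.39 [-0.07542056 -0.20149586]
[ 0.501 -0.322 -0.003] 0.96 [-0.09980791 -0.48062999]
[ 0.564 -0.044  0.001] 0.65 [-0.07613223 -0.19644575]
```

{"fn": "servo_tool", "kwargs": {"rows": [0.12, 0.009, 0, 0, 0, 0.12, 0.009, 0, 0, 0, 0.12, 0.009, 0, 0, 0, 0.12, 0.009, 0, 0, 0, 0.12, 0.009, 0, 0, 0]}}

```text
time: 15.2
position: [0.5721, -0.043, 0.0156]
tool_rot: [0.895, 0.446, -0.0, 0.0]
ft_force: [-2.4, -3.0, 1.2]
grip_width: 0.0385
grip_force: 1.2
```

{"fn": "servo_tool", "kwargs": {"rows": [0.12, 0.006, 0, 0, 0, 0.12, 0.004, 0, 0, 0, 0.12, 0.004, 0, 0, 0, 0.12, 0.004, 0, 0, 0, 0.12, 0.004, 0, 0, 0]}}

```text
time: 15.62
position: [0.5847, -0.026, 0.0155]
tool_rot: [0.895, 0.446, -0.0, -0.0]
ft_force: [-2.2, -0.8, 0.9]
grip_width: 0.0383
grip_force: 1.2
```

Run:
```python
from h import *
S=np.array([.6665,.14,-.14]);print(robot.get_obs()['position'],robot.get_obs()['ft_force'])
ps=[robot.camera(c) for c in('scene','side')]
for p in ps:
  for n in('rotor','sieve'):
    for r in robot.place_of(p,n)[:4]: print(n,np.round(r['at'],3),round(r['score'],2),tosq(S,r['at']))
cv2.imwrite('pics/d.png',cv2.resize(ps[1]['pixels'][160:300,240:400,::-1],(680,595),interpolation=2))
```

```text
[ 0.58471956 -0.02604673  0.01549197] [-2.19840009 -0.80518125  0.93693326]
rotor [ 0.498 -0.32  -0.001] 0.94 [-0.1024077  -0.47938055]
rotor [0.606 0.006 0.001] 0.58 [-0.04137808 -0.14065015]
sieve [ 0.586 -0.234  0.001] 0.82 [-0.02739633 -0.38175809]
sieve [ 0.595  0.24  -0.001] 0.78 [-0.08491094  0.08871929]
sieve [ 0.619  0.1   -0.003] 0.73 [-0.04145354 -0.04623694]
rotor [ 0.5   -0.321 -0.001] 0.77 [-0.10068381 -0.4801475 ]
sieve [ 0.586 -0.231  0.002] 0.71 [-0.02760296 -0.37885856]
sieve [ 0.622  0.104 -0.002] 0.63 [-0.03867422 -0.04231069]
sieve [0.589 0.236 0.002] 0.58 [-0.08989797  0.08397699]
```

View pics/d.png

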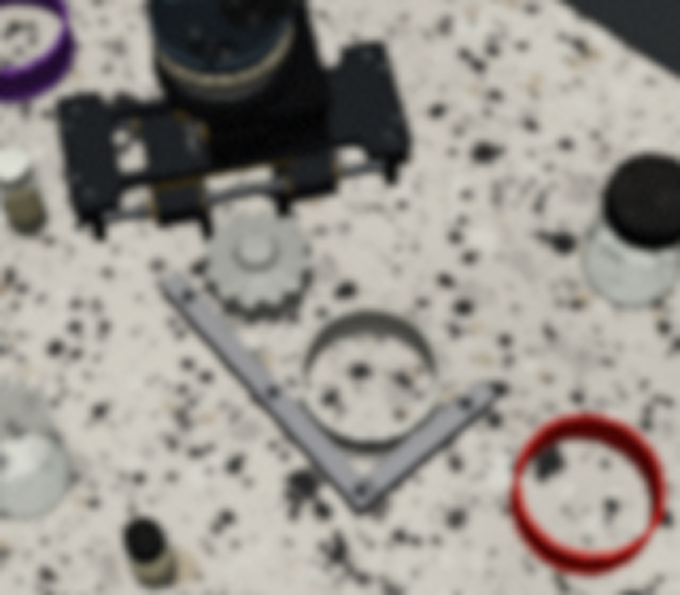

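The rotor at (257,262) is close to the long bar and still short of the sieve, and the gripper is clear of the vial at (20,195).

{"fn": "servo_tool", "kwargs": {"rows": [0.12, 0.003, 0, 0, 0, 0.12, 0.003, 0, 0, 0, 0.12, 0.003, 0, 0, 0, 0.12, 0.002, 0, 0, 0, 0.12, 0, 0, 0, 0]}}

```text
time: 16.33
position: [0.5917, -0.0171, 0.0156]
tool_rot: [0.895, 0.446, 0.0, 0.0]
ft_force: [-1.6, -1.0, 0.6]
grip_width: 0.0383
grip_force: 0.7
```

{"fn": "servo_tool", "kwargs": {"rows": [0.12, 0.0015, 0, 0, 0, 0.12, 0.0015, 0, 0, 0, 0.12, 0, 0, 0, 0]}}

```text
time: 16.58
position: [0.5933, -0.0149, 0.0156]
tool_rot: [0.895, 0.446, 0.0, 0.0]
ft_force: [-1.0, -1.1, 1.2]
grip_width: 0.0386
grip_force: 0.9
```

{"fn": "servo_tool", "kwargs": {"rows": [0.12, 0.001, 0, 0, 0, 0.12, 0.001, 0, 0, 0, 0.12, 0, 0, 0, 0]}}

```text
time: 16.83
position: [0.5945, -0.0133, 0.0156]
tool_rot: [0.895, 0.446, 0.0, -0.0]
ft_force: [-1.7, -1.3, 1.2]
grip_width: 0.0385
grip_force: 1.0
```

{"fn": "servo_tool", "kwargs": {"rows": [0.12, 0.001, 0, 0, 0, 0.12, 0.001, 0, 0, 0, 0.12, 0, 0, 0, 0]}}

```text
time: 17.08
position: [0.5951, -0.012, 0.0154]
tool_rot: [0.895, 0.446, -0.001, -0.0]
ft_force: [-2.6, -3.3, 0.9]
grip_width: 0.0381
grip_force: 1.8
```

{"fn": "servo_tool", "kwargs": {"rows": [0.12, 0.001, 0, 0, 0, 0.12, 0.001, 0, 0, 0, 0.12, 0, 0, 0, 0]}}

```text
time: 17.33
position: [0.5953, -0.0106, 0.0153]
tool_rot: [0.895, 0.446, -0.002, -0.001]
ft_force: [-2.9, -3.5, 3.2]
grip_width: 0.0382
grip_force: 2.7
```

X has stalled, so the rotor is on the long arm. Now I slide it along the arm.

{"fn": "servo_tool", "kwargs": {"rows": [0.12, 0.0018, -0.001, 0, 0, 0.12, 0.0018, -0.001, 0, 0, 0.12, 0.0018, -0.001, 0, 0, 0.12, 0, 0, 0, 0]}}

```text
time: 17.67
position: [0.5963, -0.0042, 0.0153]
tool_rot: [0.895, 0.446, -0.001, -0.001]
ft_force: [-5.1, -3.6, 1.2]
grip_width: 0.0379
grip_force: 2.3
```

{"fn": "servo_tool", "kwargs": {"rows": [0.12, 0.0018, -0.001, 0, 0, 0.12, 0.0009, -0.0005, 0, 0, 0.12, 0, 0, 0, 0]}}

```text
time: 17.92
position: [0.5968, -0.0012, 0.0153]
tool_rot: [0.895, 0.446, -0.001, -0.001]
ft_force: [-5.3, -2.7, 1.8]
grip_width: 0.0382
grip_force: 2.3
```

{"fn": "servo_tool", "kwargs": {"rows": [0.12, 0.0009, -0.0005, 0, 0, 0.12, 0.0009, -0.0005, 0, 0, 0.12, 0, 0, 0, 0]}}

```text
time: 18.17
position: [0.5971, 0.0007, 0.0153]
tool_rot: [0.895, 0.446, -0.001, -0.001]
ft_force: [-3.6, -3.8, 2.0]
grip_width: 0.0386
grip_force: 2.4
```

Run:
```python
from h import *
S=np.array([.6665,.14,-.14])
ps=[robot.camera(c) for c in('scene','side')]
for p in ps:
  for n in('rotor','sieve'):
    for r in robot.place_of(p,n)[:4]:
      q=tosq(S,r['at'])
      if abs(q[0])<.08 and q[1]>-.2:print(n,np.round(r['at'],3),round(r['score'],2),q)
cv2.imwrite('pics/e.png',cv2.resize(ps[1]['pixels'][180:300,260:400,::-1],(700,600),interpolation=2))
```

```text
rotor [0.618 0.032 0.002] 0.64 [-0.03250292 -0.11405144]
sieve [ 0.62   0.105 -0.002] 0.52 [-0.04092113 -0.04141547]
rotor [0.616 0.033 0.003] 0.7 [-0.03453782 -0.11322733]
sieve [ 0.62   0.102 -0.   ] 0.55 [-0.04105342 -0.0440598 ]
```

View pics/e.png

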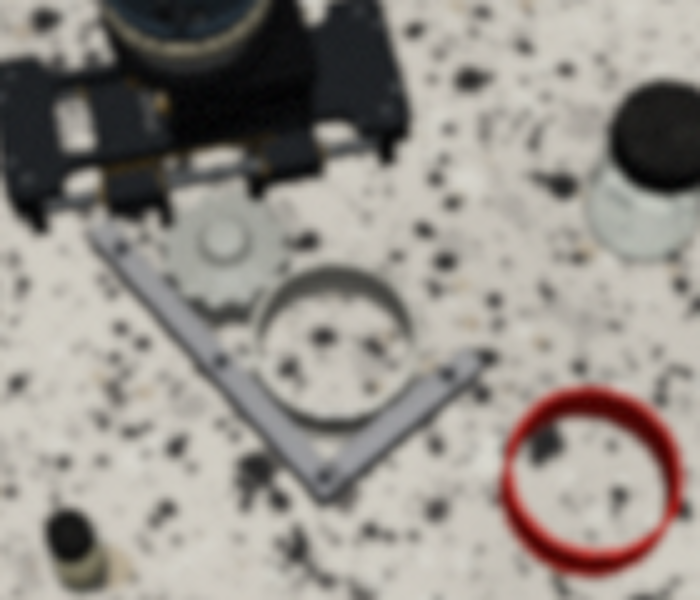

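The rotor at (225,245) is at the bar and about touching the sieve at (335,340). I'll nudge until y stalls.

{"fn": "servo_tool", "kwargs": {"rows": [0.12, 0.0009, -0.0005, 0, 0, 0.12, 0, 0, 0, 0]}}

```text
time: 18.63
position: [0.5972, 0.0017, 0.0153]
tool_rot: [0.895, 0.446, -0.001, -0.0]
ft_force: [-3.5, -4.9, 1.8]
grip_width: 0.0386
grip_force: 2.5
```

{"fn": "servo_tool", "kwargs": {"rows": [0.12, 0.0009, -0.0005, 0, 0, 0.12, 0, 0, 0, 0]}}

```text
time: 18.8
position: [0.5973, 0.0025, 0.0153]
tool_rot: [0.895, 0.446, -0.001, -0.0]
ft_force: [-4.4, -4.7, 1.6]
grip_width: 0.0382
grip_force: 2.8
```

{"fn": "servo_tool", "kwargs": {"rows": [0.12, 0.0009, -0.0005, 0, 0, 0.12, 0, 0, 0, 0]}}

```text
time: 18.97
position: [0.5974, 0.0028, 0.0154]
tool_rot: [0.895, 0.447, -0.002, 0.0]
ft_force: [-4.1, -6.5, 2.0]
grip_width: 0.0385
grip_force: 3.8
```

{"fn": "servo_tool", "kwargs": {"rows": [0.12, 0.0009, -0.0005, 0, 0, 0.12, 0, 0, 0, 0]}}

```text
time: 19.13
position: [0.5974, 0.0031, 0.0155]
tool_rot: [0.895, 0.447, -0.002, 0.0]
ft_force: [-3.7, -9.1, 3.6]
grip_width: 0.0381
grip_force: 4.9
```

Y has stalled too and its force is rising, so the rotor touches the sieve. I'm backing off and rising.

{"fn": "servo_tool", "kwargs": {"rows": [0.12, -0.003, 0, 0, 0, 0.12, -0.005, 0, 0, 0, 0.12, -0.01, 0, 0, 0, 0.12, -0.015, 0, 0, 0, 0.12, -0.02, 0, 0, 0]}}

```text
time: 19.55
position: [0.5671, -0.0374, 0.0156]
tool_rot: [0.895, 0.447, 0.001, 0.0]
ft_force: [0.6, -0.2, -0.2]
grip_width: 0.0385
grip_force: 0.0
```

{"fn": "servo_tool", "kwargs": {"rows": [0.12, 0, 0, -0.03, 0, 0.12, 0, 0, -0.03, 0, 0.12, 0, 0, -0.03, 0, 0.12, 0, 0, -0.03, 0, 0.12, 0, 0, -0.03, 0]}}

```text
time: 19.97
position: [0.566, -0.0379, 0.1667]
tool_rot: [0.895, 0.446, -0.0, -0.0]
ft_force: [-1.1, -0.0, -0.7]
grip_width: 0.0382
grip_force: 0.0
```

{"fn": "servo_tool", "kwargs": {"rows": [0.12, -0.03, 0, 0, 0, 0.12, -0.03, 0, 0, 0, 0.12, -0.03, 0, 0, 0, 0.12, -0.03, 0, 0, 0, 0.12, 0, 0, 0, 0]}}

```text
time: 20.38
position: [0.4912, -0.1364, 0.1654]
tool_rot: [0.896, 0.444, -0.001, -0.0]
ft_force: [1.3, 0.4, 0.1]
grip_width: 0.038
grip_force: 0.0
```

Run:
```python
from h import *
S=np.array([.6665,.14,-.14])
ps=[robot.camera(c) for c in('scene','side')]
R=fit(ps,'rotor',cyl(.032,.034),np.array([.618,.032]),np.array([.005,.005]))
V=fit(ps,'sieve',cyl(.0415,.036),np.array([.6203,.1048]),np.array([.005,.005]))
print(R,V,tosq(S,R[0]),tosq(S,V[0]),np.linalg.norm(R[0]-V[0]))
for p in ps:
  for n in('rotor','sieve'):
    for r in robot.place_of(p,n)[:4]:
      q=tosq(S,r['at'])
      if abs(q[0])<.08 and -.2<q[1]<0:print(n,np.round(r['at'],3),round(r['score'],2),q)
cv2.imwrite('pics/f.png',cv2.resize(ps[1]['pixels'][180:300,260:400,::-1],(700,600),interpolation=2))
```

```text
(array([0.61620693, 0.03251868]), [np.float64(0.84), np.float64(0.8)]) (array([0.6203386 , 0.10480893]), [np.float64(0.91), np.float64(0.36)]) [-0.03480272 -0.11344778] [-0.04079908 -0.04128827] 0.07240822540743522
rotor [ 0.621  0.031 -0.   ] 0.69 [-0.02981672 -0.1144808 ]
sieve [ 0.622  0.102 -0.004] 0.81 [-0.03922783 -0.04339859]
rotor [ 0.618  0.037 -0.001] 0.64 [-0.03397751 -0.10860391]
sieve [0.621 0.105 0.001] 0.92 [-0.04014291 -0.04120481]
```

View pics/f.png

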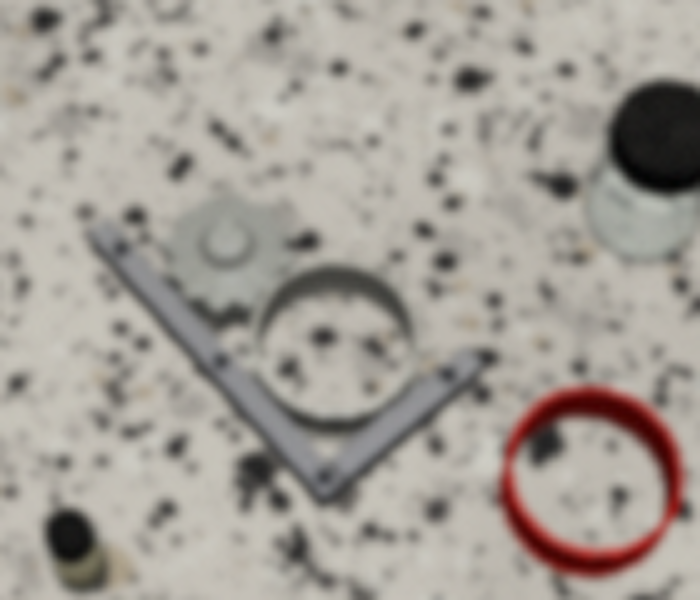

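The sieve at (335,345) touches both bars, the rotor at (230,245) touches the long bar and the sieve, and the arm is clear.

```bash
python3 -c "
from rig import robot
print(robot.hand_in())"
```

```text
the job is handed in; nothing more can be done
None
```

I pushed the ring sieve into the square's corner and the spare rotor against the long arm and the sieve, then handed the job in; the last pictures showed both snug and the arm clear, but the hand-in returned no verdict.

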